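Stow the dummy load and close the locked instrument drawer

ROBOT

A 6-joint arm with a two-finger parallel gripper is mounted at the origin on the work surface. World frame = base frame: x ahead of the robot, y to its left, z up, the work surface at z = 0. Lengths are in m, angles in rad, forces in N, time in s.
With the tool pointing down it reaches from about 0.375 to 0.9 m from the base axis. Payload 3.1 kg.
Tool frame: the origin (TCP) lies between the finger pads; the fingertips stand 25 mm ahead of it and the grasp point (between the pads) lies 6 mm ahead of it; x points along the fingers, y is the direction in which the jaws open and shut, and the axes are right-handed (so a half turn about x gives the same grasp; the last joint's range is limited). The gripper opens to 85 mm and grips with 20 to 120 N. Pads are 22 mm wide; open, the fingers measure 114 mm over their backs; the gripper's body (76 mm by 85 mm) begins 54 mm behind the grasp point. The pads swing forward as they close: fully open they stand 13 mm farther back than shut.
Start: joints at [1.014, 0.527, 1.433, -0, 1.181, -0.178], TCP at [0.231, 0.581, 0.256] pointing down, gripper open.
Joint ranges: [-3.08, 3.08], [-0.75, 2.2], [0.22, 2.44], [-1.43, 4.57], [0, 2.65], [-2.85, 2.85]. Speed limits (rad/s): [2.79, 2.79, 3.14, 3.14, 3.14, 3.14].

INTERFACE

Orientations are given as a unit quaternion [x, y, z, w].
In Python, from station import manip, viewer, workorder gives the robot as it stands.
- The arm moves only by the shell command python3 -m crank 'ROWS' [FORCE]. ROWS is JSON, one flat list of numbers, 5 for each row, row after row: the opening, from 0 (shut) to 1 (fully open), then the shift along the world's x, y, z in mm, then the turn about the world's z in rad. A call has 1 to 10 rows; each row is the pose to reach, as a shift and turn from the pose commanded when the call began; what a row does not reach only later rows make up. A row lasts 1/8 s, in which the tool goes at most 62.5 mm and 10.7 degrees, less where a joint would pass 70% of its speed; a pose out of reach is approached as far as the arm can. A call with a gripper value outside its range is refused whole. The fingers move at their own pace and stop on an object; FORCE is the grip in N (left out, the last holds). Time passes only in rows, so rows that repeat a pose let the fingers close. It gives the time, the measured TCP pose, the force and the opening at its end, in the units of the state.
- manip.sense(): the state, without advancing time (a new reading comes with each control period).
- viewer.snapshot(name): name is "scene" or "side" or "wrist"; returns a dict with "img" (400x640x3 uint8, red, green, blue), "range_z" (400x640 float32, m along the optical axis (not along the pixel's ray), 0 where there is no reading), "fx", "fy", "cx", "cy" (pixels), "origin" and "attitude" of the camera in the world. Camera axes: x right, y down, z forward; pixel columns grow to the right and rows downward; lengths in m; the calibration is good to about 2 mm. The wrist camera is an equidistant fisheye: a pixel r from the principal point sees the ray r / f radians off the axis. A picture is of the moment at which its call begins.
- workorder.sign_off(): hands the job in, once; it reports no verdict.
The state is a dict: "t": time; "q": joint angles; "qd": joint speeds; "tau": joint torques, N m; "tcp_pos": TCP position; "tool_rot": TCP orientation; "force": force on the tool from outside, world axes, zero at the start; "ft_torque": the same for the moment, N m; "finger_gap": opening from 0.0 (shut) to 1.0 (fully open).
Only numpy, scipy, OpenCV 4.12 (cv2) and the standard library are available. Lean on these libraries where they do the work, as an engineer would, in place of code of your own. Each camera call takes 0.05 s, during which the arm holds its last target.

TASK

Put the dummy load away: lay it in the V-cradle in the pulled-out drawer with its connector towards the drawer's front panel, and push it back until its plain end is against the stop. Then press down the slide's release lever, and with it pressed start the drawer inwards, and ease it fully home without slamming it. Do not disturb the other things on the bench.

Things in the scene. Friction and masses are not known exactly. Their poses are not given: they have to be found in the camera images.
- load_center (a point): Centre of the dummy load (about 0.35 kg): eight-sided black finned body with bright end caps, 44 mm across flats, 100 mm long, lying on a flat, this point 22 mm up; two upright side flats, 18 mm high, centred on this height. x runs along it to the plain end (50 mm off); at -x a steel connector, 16 to 22 mm thick, reaches 72 mm off. Slides easily along the V.
- cradle_seat (a point): Where the load's centre is when seated against the stop; moves with the drawer. x: inwards (the way it closes), y: left, z: up. V-block with 45-degree flanks along x, 84 mm long, 45 wide, rims 14 mm below this point. Stop: upright plate, face 50 mm off at +x, to 9 mm above. Drawer side walls 75 mm left, 135 right, 15 above; panel 105 mm off at -x; adaptor rack over 90 mm right.
- lever_pad (a point): Middle of the top of the release lever's thumb pad: plain steel, 30 mm long (x), 26 wide, sticking out level in front of the drawer's panel near its right end (seen from the robot); moves with the drawer. The panel's face is 15 mm off towards the case and reaches 38 mm above. Shut fingers fit on the pad and can press it down and push on the panel at once.
- panel_mid (a point): Middle of the drawer's front face, a dark steel panel 254 mm wide, 92 high; moves with the drawer, same axes. A bow handle stands 32 mm out, from 45 mm right to 55 mm left of this point, 4 mm above it. Home, the panel closes the mouth of a grey steel case 254 mm wide, 260 deep, top 106 mm above the bench.
- drawer (a joint): Drawer travel in m: 0 = fully out, held by the slide's latch; 0.200 = fully home, panel against the case. Level, about 3 N of friction plus light damping, stays where it is left. While latched it can be pushed in only about 1 mm.
- lever (a joint): Release lever angle in rad: 0 = up, latch engaged; 0.080 = pressed to its stop; springs back. The pad must go down 6 mm (0.05 rad, about 6 N) to free the latch, 8.7 mm to the stop (8 N). Press before pushing on the drawer, and keep it pressed until the drawer has gone in about 10 mm; then it may be let go.
- tin: Open aluminium parts tin, 130 x 100 mm, 50 mm high, on the bench; origin under its centre. A bystander.
- spool: Grey spool of solder standing on its flange, 64 mm in diameter, 42 mm high; origin under its centre. A bystander.
- meter: Hand-held meter lying on its back, 185 x 94 x 40 mm, black with a grey bumper; origin under its centre. A bystander.
Mind the look-alikes: they are no part of the job. Leave any green look-alike of the part that bears load_center alone.

How it is judged:
By the outcome, as a careful person would: the job done as asked, in the order asked, and still so for the second after the job is handed in, with the robot touching nothing.
It also fails if it takes over 58 s, if anything falls off the work surface, if the arm or the gripper's body presses on something with over 40 N, if the wrist force passes 120 N, or if a joint passes its speed limit or range.

## Working session

There is one attempt and no reset: what is moved stays moved. The work goes in short steps, Python scripts to look and compute and a shell command to move; the robot and the scene stay as the last step left them, time stands still between calls to the robot, and variables do not carry over. Pictures are saved under pics/ and viewed, and the job is handed in when it is done.

```bash
ls; mkdir -p pics; cat > h.py <<'E'
import numpy as np, cv2
from station import manip, viewer, workorder
from scipy.spatial.transform import Rotation as R
def rot(a):
    a=np.array(a,float)
    return a if a.shape==(3,3) else R.from_quat(a).as_matrix()
def pix2w(s,u,v,z=None):
    d=s['range_z'][int(round(v)),int(round(u))] if z is None else z
    p=np.array([(u-s['cx'])/s['fx']*d,(v-s['cy'])/s['fy']*d,d])
    return rot(s['attitude'])@p+np.array(s['origin'])
def cloud(s):
    v,u=np.mgrid[:400,:640]; d=s['range_z']
    P=np.stack([(u-s['cx'])/s['fx']*d,(v-s['cy'])/s['fy']*d,d],-1)
    W=P@rot(s['attitude']).T+np.array(s['origin']); W[d<=0]=np.nan
    return W
def save(s,name): cv2.imwrite('pics/'+name+'.png',s['img'][:,:,::-1])
E
python3 - <<'E'
from h import *
import pickle
print(manip.sense())
for n in ['scene','side','wrist']:
    s=viewer.snapshot(n); save(s,n+'0'); pickle.dump(s,open(n+'0.pkl','wb'))
    print(n,s['fx'],s['fy'],s['cx'],s['cy'],s['origin'],s['attitude'])
E
```

```text
pics
{'t': 0.0, 'q': array([ 1.01447242e+00,  5.28472906e-01,  1.43393745e+00,  6.24657768e-06,
        1.18138484e+00, -1.78496258e-01]), 'qd': array([-0.00078039, -0.00018827, -0.00022936, -0.00015981, -0.00120051,
       -0.00021634]), 'tau': array([ 8.77879065e-04, -4.42352486e+01, -1.78025651e+01, -5.15390252e-05,
        8.40128108e-03, -4.48415491e-06]), 'tcp_pos': array([0.23016975, 0.58034606, 0.25531824]), 'tool_rot': array([ 0.13206384,  0.69480754, -0.13351586,  0.6942443 ]), 'force': array([-0.36995038, -0.14009179, -0.51159498]), 'ft_torque': array([ 0.01447394, -0.01028629,  0.0354604 ]), 'finger_gap': 1.0004490664298324}
scene 427.30030370694897 427.30030370694897 323.9936516156552 205.37003741928586 [ 1.04523688 -0.64548804  0.89716598] [ 0.86135775  0.34225653 -0.12881536 -0.35260446]
side 445.7392518664204 445.7392518664204 319.54248477646365 201.6247293989407 [ 0.31021296 -0.81938496  0.85011779] [ 0.91654062 -0.09635762  0.05167834 -0.38470488]
wrist 309.70691628693146 309.70691628693146 316.9402560845363 196.1972557690955 [0.15438884 0.6115417  0.37328561] [0.81649587 0.55446558 0.08965574 0.13365726]
```

View pics/scene0.png

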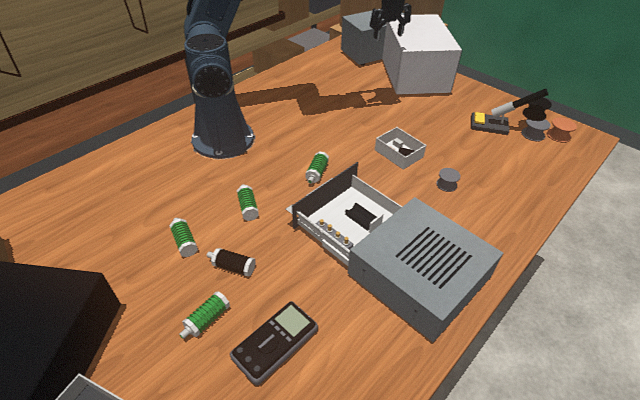

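View pics/side0.png

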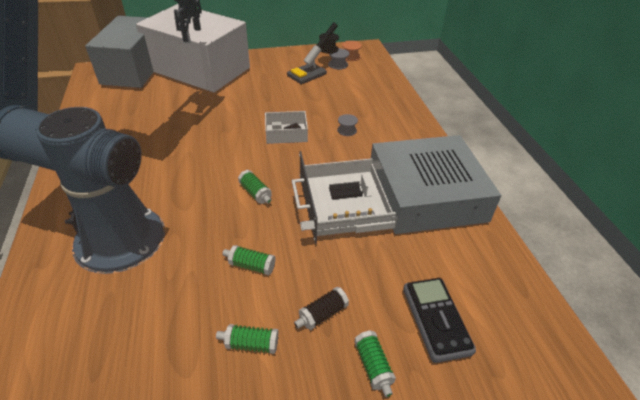

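View pics/wrist0.png

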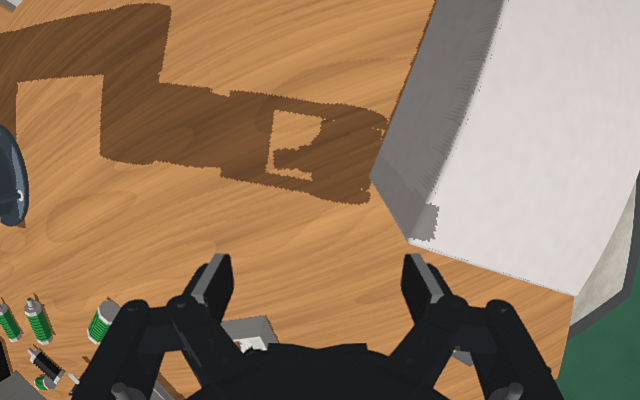

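The black load is at scene px (232,262) and side px (323,309), with its connector at the left end in both (scene 212,258; side 300,322). The drawer is pulled out, with its V-block at scene (363,214), side (347,190). Its handle and lever are at side (298,190) and (307,225). Next I measure these from the depth clouds.

```bash
python3 - <<'E'
from h import *
import pickle
for n,pts in [('scene',[(232,262),(212,258),(252,266),(363,214),(300,212),(292,210),(275,340),(400,150),(449,177),(355,170),(294,222),(425,220)]),('side',[(323,309),(300,322),(342,296),(347,190),(298,190),(307,225),(311,225),(440,315),(286,130),(347,122),(302,160),(316,235),(375,145),(393,228)])]:
    s=pickle.load(open(n+'0.pkl','rb')); 
    for p in pts: print(n,p,np.round(pix2w(s,*p),4))
    W=cloud(s)
    img=s['img'].astype(int)
    h,sat,v=[x for x in cv2.split(cv2.cvtColor(s['img'],cv2.COLOR_RGB2HSV))]
    # crops
    c=(270,380,190,300) if n=='scene' else (290,400,140,245)
c=None
s=pickle.load(open('scene0.pkl','rb')); cv2.imwrite('pics/cs.png',cv2.resize(s['img'][150:290,200:400,::-1],None,fx=4,fy=4,interpolation=cv2.INTER_CUBIC))
s=pickle.load(open('side0.pkl','rb')); cv2.imwrite('pics/cd.png',cv2.resize(s['img'][140:340,280:420,::-1],None,fx=3,fy=3,interpolation=cv2.INTER_CUBIC))
E
```

```text
scene (232, 262) [ 0.4601 -0.3246  0.0382]
scene (212, 258) [ 0.4132 -0.3504  0.0362]
scene (252, 266) [ 0.4917 -0.2901  0.0173]
scene (363, 214) [0.5857 0.0337 0.0282]
scene (300, 212) [ 0.4748 -0.1022  0.0586]
scene (292, 210) [ 0.4728 -0.1289  0.0853]
scene (275, 340) [ 0.6903 -0.3923  0.0424]
scene (400, 150) [0.4838 0.3533 0.0152]
scene (449, 177) [0.6844 0.3173 0.0449]
scene (355, 170) [0.4818 0.1177 0.0744]
scene (294, 222) [ 0.4738 -0.1247  0.0357]
scene (425, 220) [0.7522 0.0655 0.1057]
side (323, 309) [ 0.4434 -0.3286  0.0415]
side (300, 322) [ 0.392  -0.3427  0.0312]
side (342, 296) [ 0.4898 -0.3072  0.0436]
side (347, 190) [0.5915 0.0271 0.0291]
side (298, 190) [4.665e-01 8.370e-02 2.000e-04]
side (307, 225) [ 0.4534 -0.1097  0.0644]
side (311, 225) [ 0.4625 -0.1128  0.0657]
side (440, 315) [ 0.6752 -0.3952  0.0474]
side (286, 130) [0.4715 0.309  0.0463]
side (347, 122) [0.6709 0.3253 0.0394]
side (302, 160) [0.4788 0.0845 0.1052]
side (316, 235) [ 0.4725 -0.1251  0.041 ]
side (375, 145) [0.6887 0.1099 0.1055]
side (393, 228) [ 0.6749 -0.1175  0.0137]
```

View pics/cs.png

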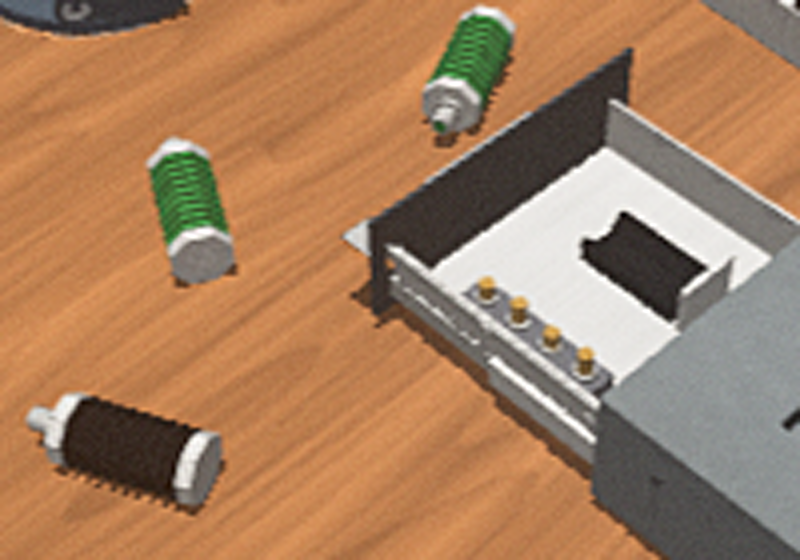

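View pics/cd.png

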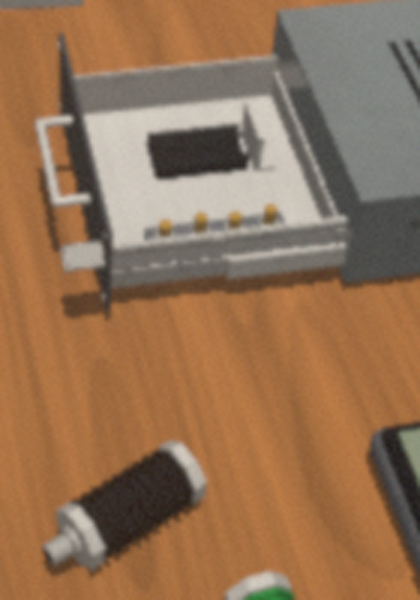

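```bash
python3 - <<'E'
from h import *
import pickle
S={n:pickle.load(open(n+'0.pkl','rb')) for n in ['scene','side']}
def box(W,lo,hi): return np.all((W>=lo)&(W<=hi),-1)
for n,s in S.items():
    W=cloud(s)
    print('==',n)
    m=box(W,[.36,-.40,.005],[.53,-.25,.06]); P=W[m]
    # remove green
    C=s['img'][m].astype(int); k=~((C[:,1]>C[:,0]+15)); P=P[k]
    (c,sz,a)=cv2.minAreaRect(P[:,:2].astype(np.float32)); print('load rect',c,sz,a,len(P),'zmax pct',np.percentile(P[:,2],[50,90,98]))
    T=P[P[:,2]>.036]; print(' top mean',T.mean(0),cv2.minAreaRect(T[:,:2].astype(np.float32)))
    u,sv,vt=np.linalg.svd(T[:,:2]-T[:,:2].mean(0)); print(' dir',np.degrees(np.arctan2(vt[0,1],vt[0,0])))
    # case top
    m=box(W,[.6,-.25,.1],[1.05,.25,.112]); P=W[m]; print('case',cv2.minAreaRect(P[:,:2].astype(np.float32)),np.median(P[:,2]))
    # panel
    m=box(W,[.44,-.14,.03],[.50,.16,.12]); P=W[m]; print('panel pts',len(P))
    for y0 in np.arange(-.14,.16,.03):
        q=P[(P[:,1]>y0)&(P[:,1]<y0+.03)]
        if len(q): print('  y',round(y0,3),'x pct',np.round(np.percentile(q[:,0],[2,50,98]),4),'zmax',q[:,2].max().round(4), 'n',len(q))
    # V block
    m=box(W,[.52,-.06,.012],[.68,.09,.06]); P=W[m]
    C=s['img'][m].astype(int).sum(1); B=P[C<150]; print('V',len(B),B.mean(0),cv2.minAreaRect(B[:,:2].astype(np.float32)),np.percentile(B[:,2],[1,5,50,95,99]))
    D=P[(C>=150)]; D=D[D[:,2]>.035]; print('stop?',len(D),np.percentile(D,[2,50,98],axis=0) if len(D) else '')
    m=box(W,[.42,-.14,.045],[.468,-.06,.075]); P=W[m]; print('pad',len(P),P.mean(0),P.min(0),P.max(0), np.percentile(P[:,2],[10,50,90]))
E
```

```text
== scene
load rect (0.47023460268974304, -0.3258276581764221) (0.1030423566699028, 0.15837618708610535) 71.35658264160156 821 zmax pct [0.03515693 0.04266869 0.04480143]
 top mean [ 0.45007412 -0.31906302  0.04059122] ((0.4615032374858856, -0.35685473680496216), (0.10127457976341248, 0.12365132570266724), 18.039731979370117)
 dir 24.137574935328598
case ((0.8076086640357971, -0.01472008228302002), (0.25862938165664673, 0.26220858097076416), 87.89238739013672) 0.10419641505245181
panel pts 1369
  y -0.14 x pct [0.4435 0.4739 0.4987] zmax 0.1041 n 213
  y -0.11 x pct [0.4682 0.4747 0.4929] zmax 0.1069 n 148
  y -0.08 x pct [0.473  0.4757 0.4779] zmax 0.1062 n 157
  y -0.05 x pct [0.449  0.4767 0.4798] zmax 0.1066 n 157
  y -0.02 x pct [0.4446 0.4781 0.4806] zmax 0.1048 n 153
  y 0.01 x pct [0.4467 0.479  0.4817] zmax 0.1048 n 151
  y 0.04 x pct [0.4765 0.4802 0.4828] zmax 0.1046 n 137
  y 0.07 x pct [0.4786 0.4816 0.4844] zmax 0.1036 n 130
  y 0.1 x pct [0.4794 0.4833 0.499 ] zmax 0.1041 n 123
V 290 [0.58594286 0.02134668 0.0322441 ] ((0.5869200229644775, 0.021406052634119987), (0.0488
[... 1181 characters left out ...]
 x pct [0.4435 0.475  0.4784] zmax 0.1056 n 64
  y 0.04 x pct [0.4452 0.4758 0.479 ] zmax 0.1078 n 90
  y 0.07 x pct [0.4767 0.4778 0.481 ] zmax 0.1059 n 48
  y 0.1 x pct [0.4774 0.4914 0.4995] zmax 0.1059 n 66
V 208 [0.587479   0.01972493 0.03109528] ((0.5857204794883728, 0.021479427814483643), (0.0408480279147625, 0.07692144811153412), 88.43157196044922) [0.02457312 0.02589521 0.02995635 0.03950502 0.04191804]
stop? 328 [[ 0.54618745 -0.05210375  0.03525423]
 [ 0.63452543  0.03046094  0.04083424]
 [ 0.67922637  0.08059481  0.05605307]]
pad 110 [ 0.45240456 -0.11089954  0.06610133] [ 0.43652428 -0.12449559  0.06224902] [ 0.4679408  -0.09593334  0.06928672] [0.0643474  0.06606611 0.06796362]
```

```bash
cat >> h.py <<'E'
def loadfit(s,W,lo=[.36,-.42,.012],hi=[.54,-.24,.06],seed=None):
    m=np.all((W>=lo)&(W<=hi),-1)
    n,l=cv2.connectedComponents(m.astype(np.uint8))
    return m,l,n
E
python3 - <<'E'
from h import *
import pickle
for n,px in [('scene',(232,262)),('side',(323,309))]:
    s=pickle.load(open(n+'0.pkl','rb')); W=cloud(s)
    m,l,k=loadfit(s,W); q=l==l[px[1],px[0]]; P=W[q]
    print(n,q.sum(),cv2.minAreaRect(P[:,:2].astype(np.float32)))
    C=s['img'][q].astype(int); dark=C.sum(1)<200
    D=P[dark]; rid=P[dark&(P[:,2]>.038)]
    for nm,X in [('dark',D),('ridge',rid),('all',P)]:
        c=X.mean(0); _,sv,vt=np.linalg.svd(X[:,:2]-c[:2],full_matrices=False); d=vt[0]*np.sign(vt[0,0])
        t=(X[:,:2]-c[:2])@d; b=(X[:,:2]-c[:2])@np.array([-d[1],d[0]])
        print(nm,c.round(4),'yaw',np.degrees(np.arctan2(d[1],d[0])).round(2),'ext',t.min().round(4),t.max().round(4),b.min().round(4),b.max().round(4))
E
```

```text
scene 795 ((0.4387899339199066, -0.32177963852882385), (0.12438971549272537, 0.04721658676862717), 23.712507247924805)
dark [ 0.4526 -0.3231  0.0342] yaw 22.99 ext -0.0385 0.0386 -0.0171 0.0305
ridge [ 0.4507 -0.3181  0.0412] yaw 23.25 ext -0.0378 0.0375 -0.0149 0.0165
all [ 0.4523 -0.3226  0.0335] yaw 24.67 ext -0.074 0.0506 -0.0171 0.0303
side 1151 ((0.4387757182121277, -0.318184494972229), (0.12448703497648239, 0.04618562385439873), 24.344219207763672)
dark [ 0.4514 -0.3203  0.0363] yaw 23.77 ext -0.0712 0.0377 -0.016 0.0286
ridge [ 0.4484 -0.3153  0.0422] yaw 24.2 ext -0.0368 0.0384 -0.0165 0.0174
all [ 0.4434 -0.3222  0.0354] yaw 21.88 ext -0.065 0.0599 -0.0188 0.0311
```

```bash
python3 - <<'E'
from h import *
s=manip.sense(); M=rot(s['tool_rot']); print(M.round(3)); y=np.degrees(np.arctan2(M[1,1],M[0,1])); print('jaw yaw',y)
for t in (113.5,-66.5): print('turn needed',np.radians((t-y+180)%360-180))
print(np.array(s['tcp_pos'])*1000)
E
```

```text
[[-0.001  0.369  0.929]
 [-0.001  0.929 -0.369]
 [-1.    -0.002 -0.   ]]
jaw yaw 68.35464152936184
turn needed 0.7879351473057474
turn needed -2.353657506284046
[230.23548805 580.49731805 255.54594909]
```

```bash
python3 -m crank '[1,40,-45,0,-0.18, 1,80,-90,0,-0.36, 1,120,-135,0,-0.54, 1,150,-190,0,-0.72, 1,175,-245,0,-0.9, 1,195,-305,0,-1.08, 1,210,-365,0,-1.26, 1,220,-425,0,-1.44, 1,228,-486,0,-1.62, 1,232,-548,0,-1.8]' 40
python3 -m crank '[0.9,-2,-60,-10,-0.18, 0.9,-5,-120,-20,-0.36, 0.9,-8,-180,-40,-0.55, 0.9,-10,-240,-60,-0.553, 0.9,-12,-300,-80,-0.553,0.9,-13,-349,-100,-0.553,0.9,-13,-349,-100,-0.553,0.9,-13,-349,-100,-0.553]'
python3 - <<'E'
from h import *
import pickle
s=viewer.snapshot('wrist'); save(s,'w1'); pickle.dump(s,open('w1.pkl','wb')); t=manip.sense(); print(t['t'],t['tcp_pos'],t['q'],t['force'],t['finger_gap'])
M=rot(t['tool_rot']);print(np.degrees(np.arctan2(M[1,1],M[0,1])))
E
```

```text
t: 1.4
tcp_pos: [0.4628, 0.0309, 0.2564]
tool_rot: [0.628, 0.326, -0.627, 0.326]
force: [0.8, -0.2, 0.0]
finger_gap: 0.996
t: 2.4
tcp_pos: [0.449, -0.3154, 0.1559]
tool_rot: [-0.692, -0.145, 0.693, -0.143]
force: [-0.2, 0.7, 0.6]
finger_gap: 0.899
2.45 [ 0.44921232 -0.31482172  0.15629478] [-8.15178690e-01  5.66610537e-01  1.71627091e+00  3.54616973e-04
  8.60191618e-01  3.44037540e-01] [-0.21314907  0.51983112  0.44732743] 0.8975444959099047
-66.43147275029669
```

View pics/w1.png

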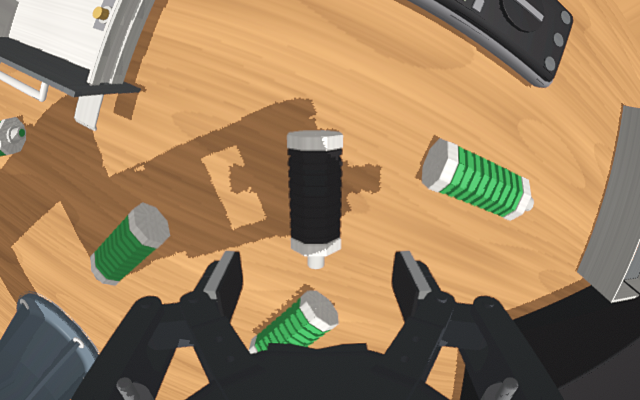

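The load lies upright in the view, from (315,138) at the plain end to (316,265) at the connector, so the jaws are in line with it. A green look-alike is below it at (300,320). Next I check the numbers.

```bash
cat >> h.py <<'E'
def wcloud(s):
    v,u=np.mgrid[:400,:640]; x=u-s['cx']; y=v-s['cy']; r=np.hypot(x,y)+1e-9; th=r/s['fx']; d=s['range_z']
    k=np.tan(th)*d/r
    P=np.stack([x*k,y*k,d],-1); W=P@rot(s['attitude']).T+np.array(s['origin']); W[(d<=0)|(th>1.4)]=np.nan
    return W
def wray(s,u,v):
    x=u-s['cx']; y=v-s['cy']; r=np.hypot(x,y)+1e-9; th=r/s['fx']
    return rot(s['attitude'])@np.array([np.sin(th)*x/r,np.sin(th)*y/r,np.cos(th)])
def onz(s,u,v,z):
    d=wray(s,u,v); o=np.array(s['origin']); return o+d*(z-o[2])/d[2]
E
python3 - <<'E'
from h import *
import pickle
s=pickle.load(open('w1.pkl','rb')); W=wcloud(s)
for p in [(315,190),(316,262),(315,245),(315,140),(400,100),(320,295),(330,310),(300,312),(440,170),(165,215),(93,102)]: print(p,W[p[1],p[0]].round(4))
m=np.all((W>=[.36,-.42,.012])&(W<=[.54,-.24,.06]),-1); n,l=cv2.connectedComponents(m.astype(np.uint8)); q=l==l[190,315]
T=W[q]; print(q.sum(),cv2.minAreaRect(T[:,:2].astype(np.float32)),np.percentile(T[:,2],[5,50,95]))
H=T[T[:,2]>.039];c=H.mean(0); _,sv,vt=np.linalg.svd(H[:,:2]-c[:2],full_matrices=False); print(c,np.degrees(np.arctan2(vt[0,1],vt[0,0])),cv2.minAreaRect(H[:,:2].astype(np.float32)))
E
```

```text
(315, 190) [ 0.4574 -0.3091  0.0441]
(316, 262) [ 0.3906 -0.3388  0.0299]
(315, 245) [ 0.4132 -0.3282  0.044 ]
(315, 140) [ 0.4933 -0.2936  0.0442]
(400, 100) [ 5.519e-01 -3.500e-01  2.000e-04]
(320, 295) [ 0.3403 -0.3651  0.0047]
(330, 310) [ 0.3357 -0.3785  0.0188]
(300, 312) [ 0.3332 -0.3465  0.0347]
(440, 170) [ 0.513  -0.3964  0.0398]
(165, 215) [ 0.3578 -0.1817  0.0007]
(93, 102) [ 0.4619 -0.115   0.0671]
6603 ((0.4399281144142151, -0.31640082597732544), (0.12246854603290558, 0.04468079283833504), 23.608720779418945) [0.02776278 0.04029271 0.04482033]
[ 0.45244517 -0.31106366  0.04263043] -156.38532378582073 ((0.44975918531417847, -0.31265512108802795), (0.10130154341459274, 0.03136065602302551), 24.24629783630371)
```

```bash
python3 -m crank '[0.85,1,2,-50,0, 0.85,1,2,-100,0, 0.85,1,2,-119,0, 0.85,1,2,-119,0, 0,1,2,-119,0, 0,1,2,-119,0, 0,1,2,-119,0, 0,1,2,-119,0]' 40
python3 -m crank '[0,0,0,0,0,0,0,0,10,0,0,0,0,60,0,0,0,0,100,0, 0,0,0,100,0]'
python3 - <<'E'
from h import *
import pickle
s=viewer.snapshot('wrist'); save(s,'w2'); pickle.dump(s,open('w2.pkl','wb')); t=manip.sense(); print(t['t'],t['tcp_pos'],t['force'],t['ft_torque'],t['finger_gap'])
E
```

```text
t: 3.45
tcp_pos: [0.4513, -0.3141, 0.039]
tool_rot: [0.693, 0.144, -0.692, 0.145]
force: [0.8, 2.9, 7.2]
finger_gap: 0.506
t: 4.08
tcp_pos: [0.452, -0.3158, 0.1407]
tool_rot: [0.694, 0.142, -0.691, 0.147]
force: [-0.8, 0.5, -2.6]
finger_gap: 0.507
4.125 [ 0.450839   -0.31465096  0.13872719] [-0.24871595  0.37353574 -3.59048108] [ 0.03094027 -0.02290454 -0.04733232] 0.5035907921145621
```

View pics/w2.png

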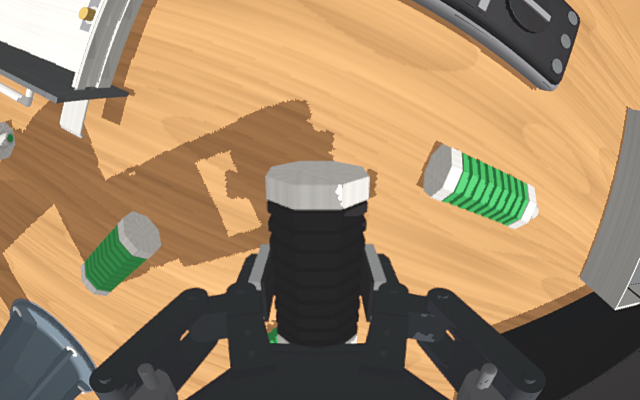

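The load is held between the pads: cap at (317,185), opening 0.50. I carry it up beside the drawer, turn it in line, and look.

```bash
python3 -m crank '[0,0,20,50,-0.1, 0,10,65,90,-0.2, 0,25,115,110,-0.3, 0,35,165,110,-0.4, 0,50,215,110,-0.45, 0,50,215,110,-0.45, 0,50,215,110,-0.45]'
python3 - <<'E'
from h import *
import pickle
s=viewer.snapshot('wrist'); save(s,'w3'); pickle.dump(s,open('w3.pkl','wb')); t=manip.sense(); print(t['t'],t['tcp_pos'],t['force'],t['finger_gap'])
M=rot(t['tool_rot']);print(np.degrees(np.arctan2(M[1,1],M[0,1])))
E
```

```text
t: 5.0
tcp_pos: [0.4998, -0.099, 0.2459]
tool_rot: [-0.706, 0.013, 0.708, 0.014]
force: [-0.8, 0.1, -2.9]
finger_gap: 0.507
5.05 [ 0.49989587 -0.0996412   0.2461697 ] [ 0.90495823 -0.53359122 -2.78146999] 0.5047942852785902
-92.26031045659217
```

View pics/w3.png

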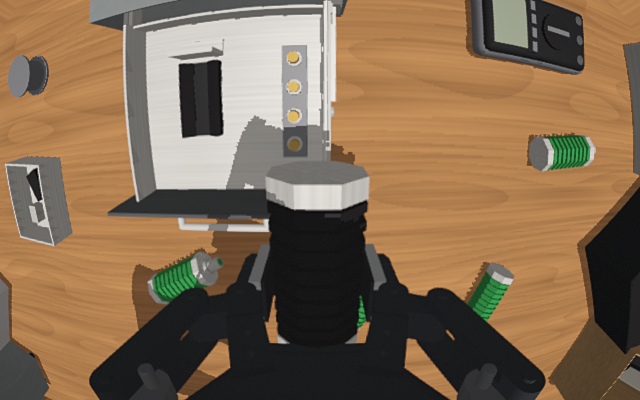

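The V-block shows at x 180–222, y 62–137, with the stop plate at (200,50). The pads hold the load, cap front at (317,185).

```bash
python3 - <<'E'
from h import *
import pickle
s=pickle.load(open('w3.pkl','rb')); W=wcloud(s)
def box(lo,hi): return np.all((W>=lo)&(W<=hi),-1)
C=s['img'].astype(int).sum(2)
# panel top edge & yaw
m=box([.44,-.05,.095],[.5,.16,.115]); P=W[m]; a=np.polyfit(P[:,1],P[:,0],1); print('panel slope',a,len(P),np.median(P[:,2]))
yaw=-np.arctan(a[0]); print('yaw',np.degrees(yaw)); 
m=box([.52,-.04,.012],[.66,.09,.07])&(C<150)
P=W[m]; print('V rect',cv2.minAreaRect(P[:,:2].astype(np.float32)),np.percentile(P[:,2],[1,50,99]),len(P))
for yw in (-2.3,):
    c,sn=np.cos(np.radians(yw)),np.sin(np.radians(yw)); Rz=np.array([[c,sn],[-sn,c]])  # world->drawer
    Q=P.copy(); Q[:,:2]=P[:,:2]@Rz.T
    print('V drawer frame ext',np.percentile(Q[:,:2],[.5,99.5],axis=0))
    # cross-section
    for y0 in np.arange(Q[:,1].min(),Q[:,1].max(),.004):
        k=(Q[:,1]>=y0)&(Q[:,1]<y0+.004); 
        if k.sum()>5: print(round(y0+.002,4),k.sum(),np.median(Q[k,2]).round(4))
    m2=box([.60,-.03,.046],[.68,.08,.075]); D=W[m2]; D[:,:2]=D[:,:2]@Rz.T; print('stop',len(D),np.percentile(D,[1,10,50,90,99],axis=0).round(4))
# held load: cap
M=rot(s['attitude'])
for p in [(317,170),(317,190),(317,203),(270,185),(365,185),(317,260),(317,320)]: print(p,W[p[1],p[0]].round(4))
P=W[155:260,262:372].reshape(-1,3); P=P[(P[:,2]>.19)]; print('held',np.nanpercentile(P,[1,50,99],axis=0).round(4))
for p in [(215,208),(130,205)]: print(p,W[p[1],p[0]].round(4))
E
```

```text
panel slope [0.03853475 0.47881938] 1234 0.10368564774673569
yaw -2.2067867430971684
V rect ((0.587917149066925, 0.026243388652801514), (0.04570374637842178, 0.08150488883256912), 87.95126342773438) [0.02599574 0.03427774 0.04204175] 2697
V drawer frame ext [[0.54632174 0.02724356]
 [0.62677186 0.07169753]]
0.0288 452 0.038
0.0328 211 0.0403
0.0368 173 0.0364
0.0408 138 0.0326
0.0448 84 0.0281
0.0488 138 0.0278
0.0528 208 0.0278
0.0568 216 0.0279
0.0608 376 0.0315
0.0648 328 0.0358
0.0688 320 0.0398
0.0728 53 0.0406
stop 661 [[ 0.6339 -0.0012  0.0463]
 [ 0.6345  0.0126  0.0489]
 [ 0.6395  0.0436  0.0528]
 [ 0.678   0.0735  0.0627]
 [ 0.6796  0.0997  0.0639]]
(317, 170) [ 0.5487 -0.1001  0.2277]
(317, 190) [ 0.5469 -0.1001  0.2518]
(317, 203) [ 0.5411 -0.0998  0.2503]
(270, 185) [ 0.5464 -0.0805  0.2411]
(365, 185) [ 0.5444 -0.1202  0.2395]
(317, 260) [ 0.5165 -0.0989  0.252 ]
(317, 320) [ 0.4824 -0.0976  0.2512]
held [[ 0.5097 -0.1219  0.2119]
 [ 0.5365 -0.0996  0.2462]
 [ 0.5495 -0.0753  0.252 ]]
(215, 208) [0.4797 0.0041 0.0866]
(130, 205) [0.4844 0.1097 0.0827]
```

```bash
python3 -m crank '[0,30,45,0,0, 0,60,90,0,0, 0,79,127,-20,0, 0,79,127,-60,0, 0,79,127,-110,0, 0,79,127,-140,0, 0,79,127,-160,0, 0,79,127,-160,0,0,79,127,-160,0]'
python3 - <<'E'
from h import *
import pickle
for n in ('wrist','scene'):
    s=viewer.snapshot(n); save(s,n+'4'); pickle.dump(s,open(n+'4.pkl','wb'))
    if n=='scene': cv2.imwrite('pics/s4c.png',cv2.resize(s['img'][130:290,260:460,::-1],None,fx=4,fy=3.75,interpolation=cv2.INTER_CUBIC))
t=manip.sense(); print(t['t'],t['tcp_pos'],t['force'],t['finger_gap'])
M=rot(t['tool_rot']);print(np.degrees(np.arctan2(M[1,1],M[0,1])))
E
```

```text
t: 6.18
tcp_pos: [0.5802, 0.0268, 0.0877]
tool_rot: [0.707, -0.014, -0.707, -0.014]
force: [-0.3, -0.3, -2.1]
finger_gap: 0.503
6.275 [0.58045851 0.02722192 0.08840076] [-1.3030019   0.23046408 -3.12088351] 0.5019087633831517
-92.28849125973643
```

View pics/wrist4.png

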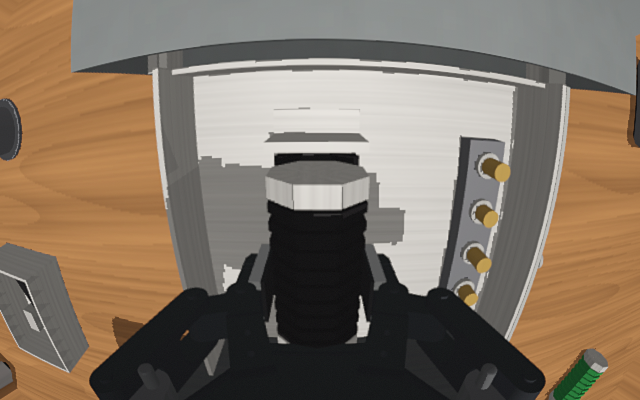

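View pics/s4c.png

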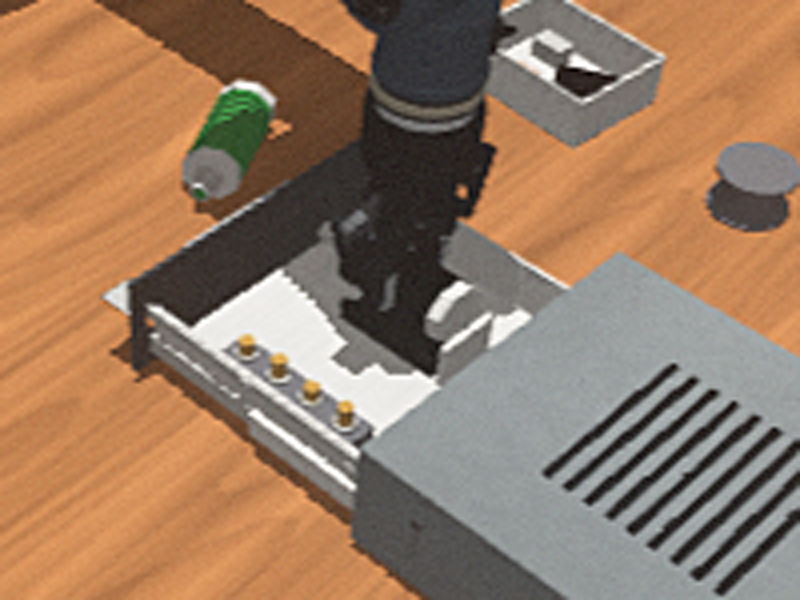

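The held cap (x 267–370) is centred over the V (275–358) and the stop (265–368), with a gap to the stop ahead of it. I lower it until it makes contact.

```bash
python3 - <<'E'
from h import *
import pickle
s=pickle.load(open('wrist4.pkl','rb')); W=wcloud(s)
for v in range(126,215,4): print(v,W[v,317].round(4),W[v,345].round(4))
E
python3 -m crank '[0,0,0,-8,0, 0,0,0,-12,0, 0,0,0,-14,0, 0,0,0,-14,0]'
python3 -m crank '[0,0,0,-2,0,0,0,0,-2,0]'
```

```text
126 [0.6446 0.0248 0.0236] [0.6442 0.0086 0.0257]
130 [0.6424 0.0249 0.0251] [0.6418 0.0086 0.0249]
134 [0.641  0.025  0.0335] [0.6405 0.0094 0.0338]
138 [0.6407 0.025  0.0478] [0.6403 0.0107 0.0482]
142 [0.6408 0.025  0.0617] [0.6402 0.0119 0.0613]
146 [0.6388 0.0251 0.0616] [nan nan nan]
150 [0.6369 0.0252 0.0612] [0.6363 0.0119 0.061 ]
154 [0.6287 0.0255 0.0285] [0.6296 0.0099 0.0364]
158 [0.6259 0.0256 0.0266] [0.6276 0.01   0.0376]
162 [0.6289 0.0255 0.0514] [0.6255 0.0101 0.0384]
166 [0.6293 0.0255 0.062 ] [0.6289 0.0122 0.0624]
170 [0.6291 0.0255 0.0695] [0.6286 0.0128 0.0694]
174 [0.6289 0.0255 0.0756] [0.6281 0.0132 0.0745]
178 [0.6293 0.0255 0.0838] [0.6291 0.0141 0.0846]
182 [0.6294 0.0255 0.09  ] [0.6285 0.0145 0.0885]
186 [0.6285 0.0255 0.0924] [0.6281 0.0148 0.0925]
190 [0.627  0.0256 0.0928] [0.6262 0.0147 0.0915]
194 [0.6254 0.0256 0.0929] [0.6243 0.0147 0.0908]
198 [0.6238 0.0257 0.0928] [0.6232 0.0149 0.0923]
202 [0.6218 0.0258 0.092 ] [0.6209 0.0147 0.0907]
206 [0.6203 0.0258 0.0923] [0.6194 0.0148 0.091 ]
210 [0.6173 0.026  0.0888] [0.6169 0.0146 0.089 ]
214 [0.617  0.026  0.0925] [0.616  0.0148 0.091 ]
t: 6.78
tcp_pos: [0.5794, 0.028, 0.0731]
tool_rot: [-0.707, 0.014, 0.707, 0.014]
force: [-0.2, -0.3, -2.8]
finger_gap: 0.503
t: 7.02
tcp_pos: [0.5795, 0.0279, 0.0712]
tool_rot: [-0.707, 0.014, 0.707, 0.014]
force: [-1.1, -0.2, -2.6]
finger_gap: 0.503
```

```bash
python3 -m crank '[0,0,0,-1,0,0,0,0,-1,0]'
python3 -m crank '[0,0,0,-1,0,0,0,0,-1,0]'
```

```text
t: 7.28
tcp_pos: [0.5798, 0.0275, 0.0706]
tool_rot: [0.707, -0.014, -0.707, -0.014]
force: [0.1, -1.6, -1.9]
finger_gap: 0.505
t: 7.52
tcp_pos: [0.58, 0.0271, 0.07]
tool_rot: [0.707, -0.014, -0.707, -0.013]
force: [-1.9, -4.9, 4.7]
finger_gap: 0.502
```

```bash
python3 -m crank '[0,0,-1,0,0,0,2,-1,0,0,0,5,-1,0,0,0,5,-1,0,0]'
python3 -m crank '[0,1,0,0,0,0,1,0,0,0]'
```

```text
t: 8.02
tcp_pos: [0.5834, 0.0269, 0.0701]
tool_rot: [-0.706, 0.014, 0.708, 0.014]
force: [-4.2, -2.8, 8.8]
finger_gap: 0.505
t: 8.28
tcp_pos: [0.5838, 0.0269, 0.0701]
tool_rot: [-0.706, 0.014, 0.708, 0.014]
force: [-5.3, -4.0, 9.0]
finger_gap: 0.503
```

```bash
python3 -m crank '[0,2,0,0.5,0,0,2,0,0.5,0]'
python3 -m crank '[0,2,0,0,0,0,2,0,0,0]'
```

```text
t: 8.52
tcp_pos: [0.587, 0.0268, 0.0701]
tool_rot: [-0.707, 0.014, 0.707, 0.014]
force: [-3.2, -3.7, 6.8]
finger_gap: 0.506
t: 8.78
tcp_pos: [0.5884, 0.0268, 0.0701]
tool_rot: [-0.706, 0.014, 0.708, 0.014]
force: [-4.6, -3.7, 6.9]
finger_gap: 0.504
```

```bash
python3 - <<'E'
from h import *
s=viewer.snapshot('wrist'); save(s,'w5')
W=wcloud(s)
for v in range(130,215,4): print(v,W[v,317].round(4),W[v,345].round(4))
print(manip.sense()['tcp_pos'],manip.sense()['force'])
E
```

```text
130 [0.6524 0.025  0.0251] [0.6521 0.0104 0.0265]
134 [0.6503 0.0251 0.0251] [0.6498 0.0103 0.0252]
138 [0.648  0.0252 0.0241] [0.6476 0.0104 0.0251]
142 [0.6462 0.0252 0.0262] [0.6455 0.0104 0.0255]
146 [0.6438 0.0253 0.0251] [0.6434 0.0105 0.0257]
150 [0.6424 0.0254 0.0292] [0.6415 0.0107 0.0271]
154 [0.6425 0.0254 0.0404] [0.6419 0.0118 0.04  ]
158 [0.6423 0.0254 0.0491] [0.642  0.0126 0.0497]
162 [0.6423 0.0254 0.0576] [0.6415 0.0132 0.0558]
166 [0.6413 0.0254 0.061 ] [0.6412 0.0137 0.0621]
170 [0.6398 0.0255 0.0619] [0.6396 0.0138 0.0627]
174 [0.6382 0.0255 0.0623] [0.6377 0.0138 0.0619]
178 [0.6378 0.0256 0.0671] [0.6372 0.0142 0.0664]
182 [0.6372 0.0256 0.0708] [0.6372 0.0147 0.0721]
186 [0.6369 0.0256 0.0751] [0.6362 0.0149 0.0744]
190 [0.6355 0.0256 0.0759] [0.6345 0.0149 0.0739]
194 [0.6338 0.0257 0.0754] [0.6324 0.0148 0.0727]
198 [0.6321 0.0258 0.0752] [0.6311 0.0149 0.0735]
202 [0.6303 0.0259 0.0748] [0.6296 0.0149 0.0741]
206 [0.6289 0.0259 0.0756] [0.628  0.015  0.0744]
210 [0.626  0.026  0.0723] [0.6251 0.0147 0.0712]
214 [0.6257 0.026  0.0758] [0.6241 0.0149 0.073 ]
[0.58839336 0.02675155 0.07008432] [-4.403522   -4.51763768  6.98056036]
```

View pics/w5.png

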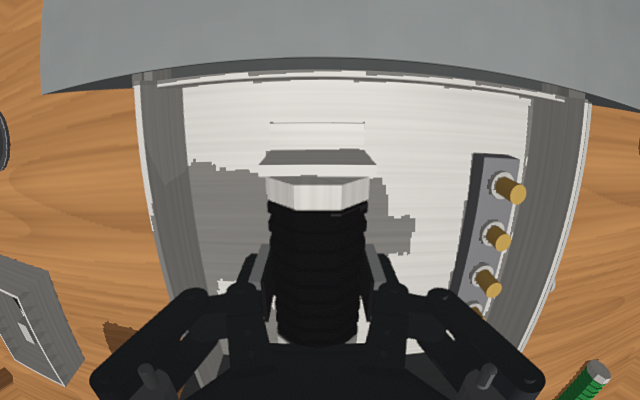

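The cap (ends at y≈178) now meets the stop's edge (y≈177). I press a little more to confirm by force.

```bash
python3 -m crank '[0,1.5,0,0,0,0,1.5,0,0,0]'
python3 -m crank '[0,1.5,0,0,0,0,1.5,0,0,0]'
```

```text
t: 9.07
tcp_pos: [0.5885, 0.0268, 0.0701]
tool_rot: [-0.705, 0.014, 0.709, 0.014]
force: [-6.7, -4.7, 9.1]
finger_gap: 0.504
t: 9.32
tcp_pos: [0.5886, 0.0268, 0.0701]
tool_rot: [-0.704, 0.014, 0.71, 0.013]
force: [-8.5, -4.9, 12.6]
finger_gap: 0.508
```

```bash
python3 -m crank '[0,-2,-1,0,0,0,-3,-1,0,0]'
python3 -m crank '[0.56,0,0,0,0,0.65,0,0,0,0,0.8,0,0,0,0,0.8,0,0,0,0]'
python3 -m crank '[0.8,0,0,20,0,0.8,0,0,60,0,0.8,-10,0,110,0,0.8,-30,0,130,0,0.8,-30,0,130,0,0.8,-30,0,130,0]'
python3 - <<'E'
from h import *
import pickle
s=viewer.snapshot('wrist'); save(s,'w6'); pickle.dump(s,open('w6.pkl','wb')); W=wcloud(s)
t=manip.sense(); print(t['t'],t['tcp_pos'],t['force'],t['finger_gap'])
E
```

```text
t: 9.57
tcp_pos: [0.5884, 0.0267, 0.0701]
tool_rot: [-0.706, 0.013, 0.708, 0.014]
force: [-2.8, 0.1, 5.5]
finger_gap: 0.506
t: 10.07
tcp_pos: [0.5897, 0.026, 0.0697]
tool_rot: [0.707, -0.014, -0.707, -0.014]
force: [0.3, -0.2, 0.6]
finger_gap: 0.802
t: 10.82
tcp_pos: [0.5597, 0.0259, 0.1991]
tool_rot: [-0.707, 0.014, 0.707, 0.014]
force: [-0.3, -0.1, 0.6]
finger_gap: 0.802
10.875 [0.55963959 0.02588193 0.19865498] [ 0.02905006 -0.22607797 -0.650108  ] 0.8000927788948327
```

View pics/w6.png

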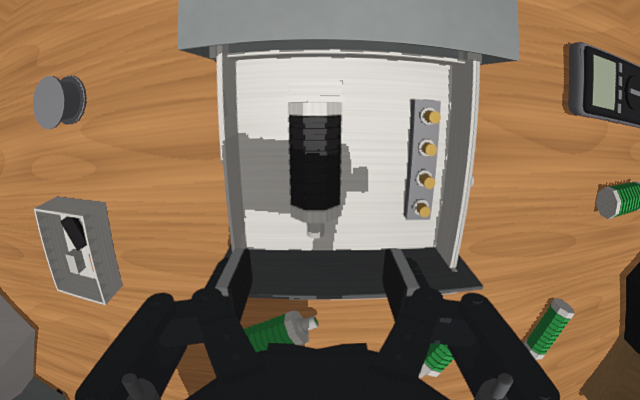

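```bash
python3 - <<'E'
from h import *
import pickle
s=pickle.load(open('w6.pkl','rb')); W=wcloud(s)
for v in range(72,245,5): print(v,W[v,315].round(4))
m=np.all((W>=[.48,-.02,.05])&(W<=[.66,.08,.1]),-1); n,l=cv2.connectedComponents(m.astype(np.uint8)); q=l==l[160,315]; T=W[q]; T=T[T[:,2]>.065]
print(cv2.minAreaRect(T[:,:2].astype(np.float32)),np.percentile(T[:,2],[50,95])); 
cv2.imwrite('pics/w6c.png',cv2.resize(s['img'][60:260,230:400,::-1],None,fx=3,fy=3,interpolation=cv2.INTER_CUBIC))
E
```

```text
72 [0.6644 0.0244 0.0224]
77 [0.6596 0.0246 0.022 ]
82 [0.6547 0.0248 0.0256]
87 [0.6499 0.0249 0.0266]
92 [0.6453 0.0251 0.0246]
97 [0.6408 0.0251 0.0618]
102 [0.6368 0.0252 0.0698]
107 [0.633  0.0253 0.0753]
112 [0.6292 0.0254 0.0757]
117 [0.625  0.0256 0.0727]
122 [0.6213 0.0258 0.0748]
127 [0.6172 0.0259 0.0735]
132 [0.6134 0.0261 0.0755]
137 [0.609  0.0263 0.0721]
142 [0.6055 0.0264 0.0756]
147 [0.601  0.0266 0.0724]
152 [0.5974 0.0267 0.0749]
157 [0.5926 0.027  0.0713]
162 [0.5892 0.0271 0.0744]
167 [0.5853 0.0272 0.0754]
172 [0.5807 0.0274 0.0735]
177 [0.577  0.0276 0.0754]
182 [0.5717 0.0278 0.0717]
187 [0.5686 0.0279 0.0756]
192 [0.563  0.0282 0.0713]
197 [0.5598 0.0283 0.0748]
202 [0.5543 0.0286 0.0719]
207 [0.5511 0.0287 0.0754]
212 [0.5469 0.0288 0.076 ]
217 [0.5417 0.0291 0.0743]
222 [0.5328 0.0295 0.0645]
227 [0.5263 0.0298 0.0608]
232 [0.5216 0.03   0.0615]
237 [0.5166 0.0302 0.0616]
242 [0.4912 0.0315 0.0221]
((0.5866666436195374, 0.027605600655078888), (0.040123287588357925, 0.10076232254505157), 87.9079360961914) [0.07228065 0.07597472]
```

View pics/w6c.png

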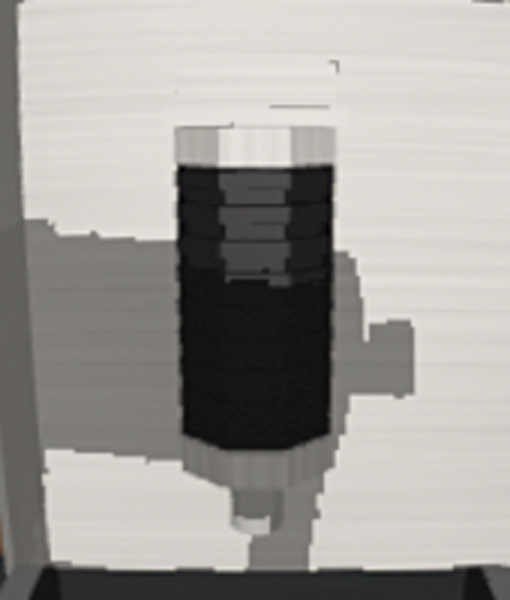

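The load is seated. Its top is level at z≈0.0755 along its length, the plain end is at x≈0.637 against the stop, and the connector faces the panel. Next I move over the lever.

```bash
python3 -m crank '[0.8,-35,-45,10,0,0.8,-70,-90,10,0,0.8,-108,-138,10,0,0.8,-108,-138,0,0,0.8,-108,-138,0,0]'
python3 - <<'E'
from h import *
import pickle
s=viewer.snapshot('wrist'); save(s,'w7'); pickle.dump(s,open('w7.pkl','wb')); W=wcloud(s)
t=manip.sense(); print(t['t'],t['tcp_pos'],t['force'],t['finger_gap'])
m=np.all((W>=[.42,-.15,.055])&(W<=[.475,-.07,.08]),-1); P=W[m]; print(len(P),cv2.minAreaRect(P[:,:2].astype(np.float32)),np.percentile(P,[2,50,98],axis=0).round(4))
v,u=np.nonzero(m); print(u.min(),u.max(),v.min(),v.max())
m=np.all((W>=[.45,-.16,.095])&(W<=[.5,.16,.115]),-1); P=W[m]; print('panel top',len(P),cv2.minAreaRect(P[:,:2].astype(np.float32)), np.percentile(P[:,2],[5,50,95]))
E
```

```text
t: 11.5
tcp_pos: [0.4514, -0.1121, 0.1984]
tool_rot: [-0.706, 0.014, 0.708, 0.015]
force: [0.2, -0.2, 0.2]
finger_gap: 0.8
11.55 [ 0.45199692 -0.11164627  0.19883579] [ 0.94900973  0.23274857 -0.36722731] 0.801683511807318
709 ((0.4517155587673187, -0.10833075642585754), (0.026090659201145172, 0.021225303411483765), 88.36321258544922) [[ 0.4414 -0.1212  0.064 ]
 [ 0.4521 -0.1087  0.0663]
 [ 0.4619 -0.0961  0.0677]]
299 329 182 204
panel top 2231 ((0.47925063967704773, 0.001755833625793457), (0.25446224212646484, 0.0055779702961444855), 87.73700714111328) [0.09573409 0.10388285 0.10525959]
```

View pics/w7.png

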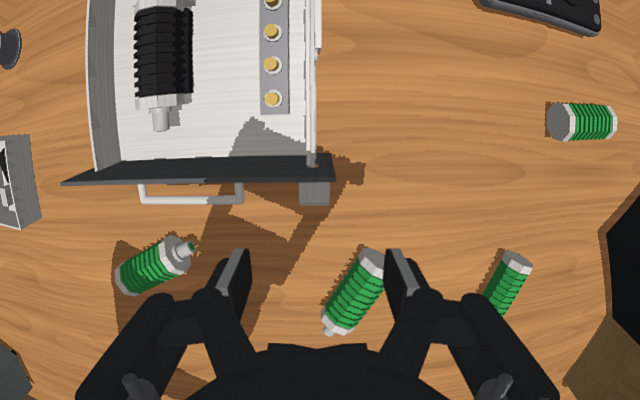

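The pad shows at px (299–329, 182–204), the panel's face just above it. Measured: pad middle ≈ (0.456, −0.1085, 0.066), 26 mm wide, 38 mm below the panel top, which fits the text. I shut the fingers and come down.

```bash
python3 -m crank '[0,3,3,0,0,0,3,3,-20,0,0,3,3,-60,0,0,3,3,-85,0,0,3,3,-97,0,0,3,3,-100,0,0,3,3,-100,0,0,3,3,-100,0]'
python3 - <<'E'
from h import *
import pickle
for n in ('wrist','side'):
    s=viewer.snapshot(n); save(s,n+'8'); pickle.dump(s,open(n+'8.pkl','wb'))
    if n=='side': cv2.imwrite('pics/side8c.png',cv2.resize(s['img'][130:270,250:420,::-1],None,fx=4,fy=4,interpolation=cv2.INTER_CUBIC))
t=manip.sense(); print(t['t'],t['tcp_pos'],t['force'],t['finger_gap'])
E
```

```text
t: 12.55
tcp_pos: [0.4551, -0.1093, 0.1006]
tool_rot: [0.708, -0.014, -0.706, -0.014]
force: [-0.2, -0.0, -0.2]
finger_gap: -0.002
12.65 [ 0.45490877 -0.1092944   0.10053317] [ 0.17936245 -0.15075104  0.17690231] 0.00122344809544928
```

View pics/wrist8.png

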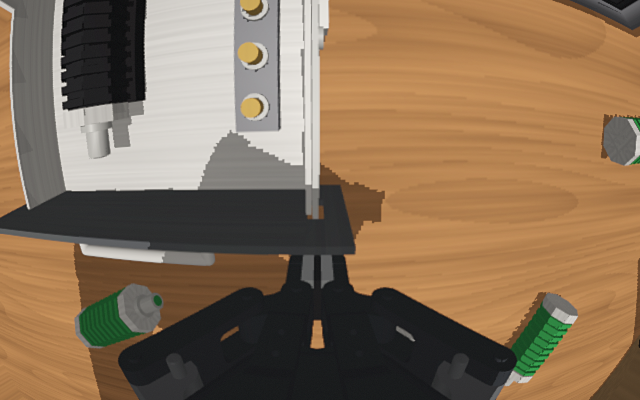

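View pics/side8c.png

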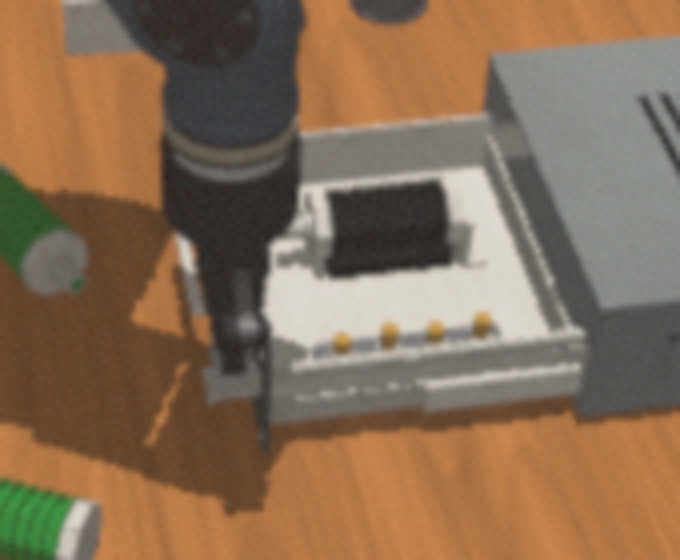

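The shut fingers stand over the pad (side crop 235,370), clear of the panel. I press down.

```bash
python3 -m crank '[0,0,0,-5,0,0,0,0,-9,0,0,0,0,-11,0,0,0,0,-11,0]'
python3 -m crank '[0,0,0,-4,0,0,0,0,-4,0]'
```

```text
t: 13.15
tcp_pos: [0.4543, -0.1091, 0.0889]
tool_rot: [-0.707, 0.014, 0.707, 0.014]
force: [-0.8, -1.1, 4.1]
finger_gap: 0.003
t: 13.4
tcp_pos: [0.4545, -0.1092, 0.085]
tool_rot: [-0.707, 0.014, 0.707, 0.014]
force: [-1.4, -0.5, 5.5]
finger_gap: 0.003
```

```bash
python3 -m crank '[0,0,0,-3,0,0,0,0,-4,0,0,0,0,-4,0]'
python3 -m crank '[0,0,0,-2,0,0,0,0,-2,0,0,0,0,-2,0]'
```

```text
t: 13.78
tcp_pos: [0.4546, -0.1092, 0.0819]
tool_rot: [0.707, -0.014, -0.707, -0.014]
force: [-1.9, -0.4, 14.5]
finger_gap: -0.0
t: 14.15
tcp_pos: [0.4553, -0.1093, 0.0812]
tool_rot: [0.708, -0.014, -0.706, -0.013]
force: [-1.6, 1.8, 25.1]
finger_gap: -0.001
```

The lever is on its stop (25 N), which is more than needed, so I ease off 2 mm and start the drawer gently.

```bash
python3 -m crank '[0,0,0,2,0,0,1,0,2,0,0,3,0,2,0,0,5,0,2,0,0,7,0,2,0,0,7,0,2,0]'
python3 -m crank '[0,2,0,0,0,0,4,0,0,0,0,4,0,0,0]'
```

```text
t: 14.9
tcp_pos: [0.4618, -0.1095, 0.082]
tool_rot: [0.707, -0.014, -0.706, -0.013]
force: [-2.1, 0.0, 14.2]
finger_gap: 0.002
t: 15.28
tcp_pos: [0.4659, -0.1096, 0.082]
tool_rot: [0.708, -0.014, -0.706, -0.013]
force: [-1.4, -0.4, 13.9]
finger_gap: -0.001
```

```bash
python3 -m crank '[0,2,0,0,0,0,5,0,0,0,0,8,0,0,0,0,8,0,0,0]'
cat > pan.py <<'E'
from h import *
import pickle,sys
s0=pickle.load(open('side0.pkl','rb')); s=viewer.snapshot('side'); save(s,sys.argv[1])
for q in (s0,s):
    W=cloud(q); m=np.all((W>=[.44,-.16,.095])&(W<=[.70,.16,.112]),-1)
    # panel top: front edge x in drawer frame for y 0.03..0.13
    P=W[m]; X=P[:,0]*.9992-P[:,1]*.0385; k=(P[:,1]>.06)&(P[:,1]<.12); X=X[k]; print('front edge',np.percentile(X,[0,1,3,10]).round(4),k.sum())
cv2.imwrite('pics/'+sys.argv[1]+'c.png',cv2.resize(s['img'][110:270,250:500,::-1],None,fx=3.2,fy=3.2,interpolation=cv2.INTER_CUBIC))
t=manip.sense(); print(t['t'],t['tcp_pos'],t['force'])
E
python3 pan.py side9
```

```text
t: 15.78
tcp_pos: [0.4744, -0.1099, 0.082]
tool_rot: [0.708, -0.014, -0.706, -0.013]
force: [-1.7, -0.0, 12.5]
finger_gap: 0.001
front edge [0.4722 0.4735 0.4737 0.4745] 125
front edge [0.676  0.6773 0.6776 0.6786] 94
15.825 [ 0.47433244 -0.10986819  0.0820199 ] [-1.49561846 -1.63388643 13.90581031]
```

View pics/side9c.png

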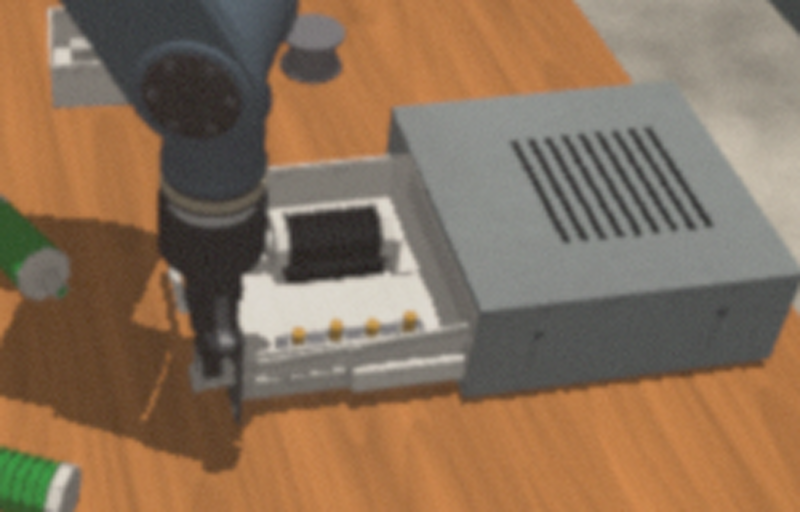

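The drawer moves with the pad (panel's right edge moved from px 317 to 325) and the load stays on the stop. I continue at a gentle pace.

```bash
python3 -m crank '[0,3,0,0,0,0,7,-0.3,0,0,0,12,-0.5,0,0,0,18,-0.7,0,0,0,24,-1,0,0,0,30,-1.3,0,0,0,36,-1.5,0,0,0,42,-1.7,0,0,0,48,-2,0,0,0,54,-2.2,0,0]'
python3 -m crank '[0,6,-0.2,0,0,0,12,-0.5,0,0,0,18,-0.7,0,0,0,24,-1,0,0,0,30,-1.2,0,0,0,36,-1.4,0,0,0,42,-1.7,0,0,0,48,-1.9,0,0,0,53,-2.1,0,0,0,57,-2.3,0,0]'
python3 pan.py side10
```

```text
t: 17.08
tcp_pos: [0.5275, -0.1119, 0.0821]
tool_rot: [0.707, -0.014, -0.707, -0.013]
force: [-3.5, -2.1, 12.4]
finger_gap: -0.003
t: 18.32
tcp_pos: [0.5846, -0.1141, 0.0821]
tool_rot: [0.707, -0.014, -0.707, -0.013]
force: [-2.6, -0.6, 11.4]
finger_gap: -0.003
front edge [0.4722 0.4735 0.4737 0.4745] 125
front edge [0.6042 0.6042 0.6043 0.6045] 25
18.375 [ 0.58548284 -0.11415175  0.08223572] [-1.68017121 -0.50277273 10.9737213 ]
```

View pics/side10c.png

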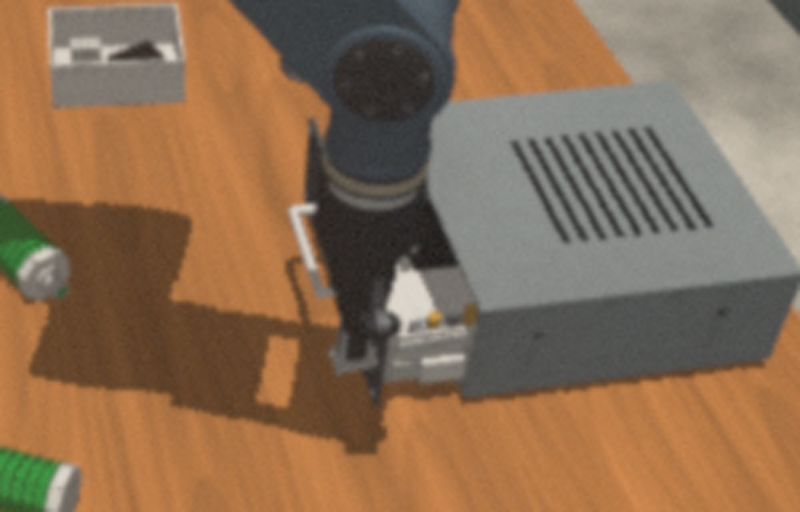

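Travel is about 131 mm, by both the panel's edge and the TCP, which leaves about 69 mm. I keep pushing and slow down towards the end.

```bash
python3 -m crank '[0,2,0,0,0,0,6,-0.2,0,0,0,11,-0.4,0,0,0,16,-0.6,0,0,0,21,-0.8,0,0,0,26,-1,0,0,0,31,-1.2,0,0,0,36,-1.4,0,0,0,41,-1.6,0,0,0,45,-1.8,0,0]'
python3 -m crank '[0,3,-0.1,0,0,0,6,-0.2,0,0,0,8,-0.3,0,0,0,10,-0.4,0,0,0,12,-0.5,0,0,0,13.5,-0.5,0,0,0,15,-0.6,0,0,0,16.5,-0.6,0,0,0,18,-0.7,0,0,0,19,-0.7,0,0]'
```

```text
t: 19.62
tcp_pos: [0.6295, -0.1158, 0.0822]
tool_rot: [-0.707, 0.014, 0.707, 0.014]
force: [-3.1, 0.3, 9.8]
finger_gap: -0.004
t: 20.88
tcp_pos: [0.6485, -0.1165, 0.0823]
tool_rot: [0.707, -0.014, -0.707, -0.013]
force: [-3.2, -0.1, 9.2]
finger_gap: -0.001
```

```bash
python3 -m crank '[0,1,0,0,0,0,2,0,0,0,0,3,-0.1,0,0,0,4,-0.1,0,0,0,5,-0.2,0,0,0,6,-0.2,0,0,0,7,-0.2,0,0,0,8,-0.3,0,0]'
python3 -m crank '[0,1,0,0,0,0,2,0,0,0,0,3,-0.1,0,0,0,4,-0.1,0,0]'
```

```text
t: 21.88
tcp_pos: [0.6539, -0.1168, 0.0821]
tool_rot: [-0.705, 0.014, 0.709, 0.013]
force: [-8.8, -0.6, 14.6]
finger_gap: 0.001
t: 22.38
tcp_pos: [0.6543, -0.1168, 0.0818]
tool_rot: [-0.702, 0.013, 0.712, 0.013]
force: [-14.4, -2.4, 17.6]
finger_gap: 0.002
```

Motion stopped at x=0.654, 200 mm in, and the force is rising, so the drawer is home. I relax the push and lift off.

```bash
python3 -m crank '[0,-2,0,0,0,0,-5,0,0,0,0,-6,0,3,0,0,-6,0,7,0,0,-6,0,12,0,0,-6,0,20,0,0,-8,0,50,0,0,-20,0,100,0]'
python3 -m crank '[0,-30,0,20,0,0,-80,0,40,0,0,-130,0,60,0,0,-170,0,60,0,0,-170,0,60,0,0,-170,0,60,0]'
python3 pan.py side11
python3 - <<'E'
from h import *
import pickle
for n in ('wrist','scene'):
    s=viewer.snapshot(n); save(s,n+'11'); pickle.dump(s,open(n+'11.pkl','wb'))
s=pickle.load(open('wrist11.pkl','rb')); W=wcloud(s)
m=np.all((W>=[.60,-.16,.092])&(W<=[.99,.16,.115]),-1);P=W[m]; r=cv2.minAreaRect(P[:,:2].astype(np.float32)); print(r)
for nme in ('side0','scene0'):
    pass
E
```

```text
t: 23.38
tcp_pos: [0.6399, -0.116, 0.1796]
tool_rot: [-0.706, 0.013, 0.708, 0.014]
force: [0.2, -1.4, 0.5]
finger_gap: 0.001
t: 24.12
tcp_pos: [0.4716, -0.1169, 0.2412]
tool_rot: [0.708, -0.014, -0.706, -0.014]
force: [0.8, 0.2, -0.9]
finger_gap: 0.004
front edge [0.4722 0.4735 0.4737 0.4745] 125
front edge [0.673  0.6731 0.6733 0.6739] 128
24.175 [ 0.47196055 -0.11692909  0.24104768] [ 0.13214068 -0.2334281  -0.44828215]
((0.6799173355102539, 0.10403327643871307), (0.03741074725985527, 0.008504223078489304), 75.5401611328125)
```

View pics/wrist11.png

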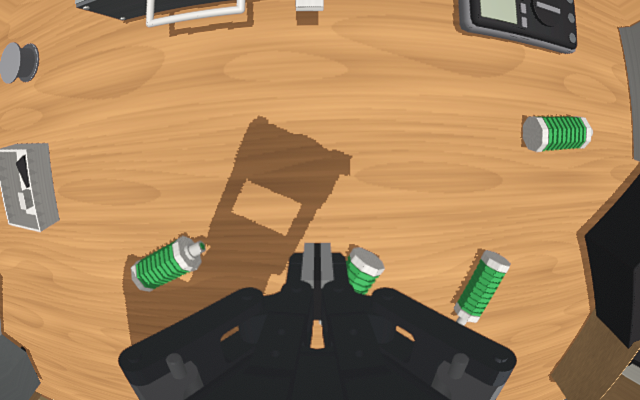

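View pics/side11.png

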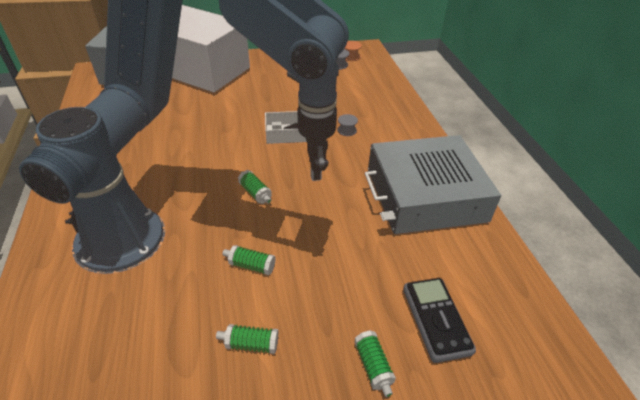

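View pics/scene11.png

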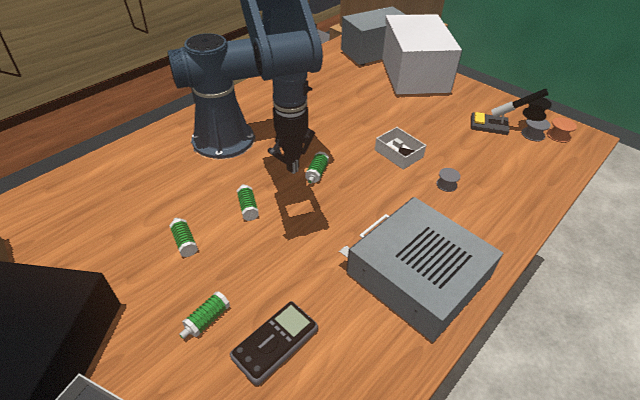

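Side view: the drawer is shut and the panel is on the case mouth at px (372,175). By the panel edge it has travelled 0.1996 m. The tin, spool, meter and green loads are where they were. To be sure it is fully home I nudge the panel gently above the pad.

```bash
python3 -m crank '[0,50,0,0,0,0,100,0,-40,0,0,140,0,-90,0,0,165,0,-120,0,0,172,0,-129,0,0,180,0,-129,0,0,183,0,-129,0,0,185,0,-129,0,0,187,0,-129,0]'
python3 -m crank '[0,1,0,0,0,0,2,0,0,0,0,3,0,0,0,0,4,0,0,0]'
```

```text
t: 25.4
tcp_pos: [0.6576, -0.1167, 0.1131]
tool_rot: [0.707, -0.014, -0.706, -0.014]
force: [-0.5, -0.6, -0.4]
finger_gap: 0.002
t: 25.9
tcp_pos: [0.6606, -0.1164, 0.1117]
tool_rot: [-0.706, 0.014, 0.708, 0.014]
force: [-3.4, -0.4, 2.1]
finger_gap: -0.002
```

```bash
python3 -m crank '[0,1,0,0,0,0,2,0,0,0,0,3,0,0,0]'
python3 -m crank '[0,2,0,0,0,0,4,0,0,0,0,4,0,0,0]'
```

```text
t: 26.28
tcp_pos: [0.6608, -0.1164, 0.1116]
tool_rot: [-0.704, 0.013, 0.71, 0.014]
force: [-10.5, -2.0, 8.2]
finger_gap: 0.002
t: 26.65
tcp_pos: [0.6609, -0.1163, 0.1115]
tool_rot: [-0.7, 0.013, 0.713, 0.014]
force: [-17.4, -3.4, 12.0]
finger_gap: -0.003
```

Firm at 17 N with no motion, so the drawer is fully home. I back off, check once more and hand in.

```bash
python3 -m crank '[0,-6,0,0,0,0,-12,0,0,0,0,-30,0,10,0,0,-60,0,60,0,0,-110,0,100,0,0,-160,0,130,0,0,-160,0,130,0,0,-160,0,130,0]'
python3 pan.py side12
python3 - <<'E'
from h import *
import pickle
# bystanders: image difference vs first pictures
a=pickle.load(open('side0.pkl','rb'));b=viewer.snapshot('side')
for n,(x0,y0,x1,y1) in dict(spool=(335,112,362,136),meter=(400,275,478,362),g1=(225,242,278,276),g2=(215,322,282,355),g3=(352,328,400,396),g4=(238,168,272,206),tin=(262,108,310,144)).items():
    d=np.abs(a['img'][y0:y1,x0:x1].astype(int)-b['img'][y0:y1,x0:x1]); print(n,d.mean().round(1))
E
```

```text
t: 27.65
tcp_pos: [0.5097, -0.1169, 0.2423]
tool_rot: [0.708, -0.014, -0.706, -0.014]
force: [0.3, 0.7, -0.6]
finger_gap: 0.0
front edge [0.4722 0.4735 0.4737 0.4745] 125
front edge [0.672  0.6728 0.6731 0.6739] 129
27.7 [ 0.50986725 -0.11683584  0.24169284] [ 0.05282614  0.46505636 -0.2811085 ]
spool 37.6
meter 5.6
g1 5.7
g2 6.3
g3 6.4
g4 19.8
tin 6.5
```

View pics/side12c.png

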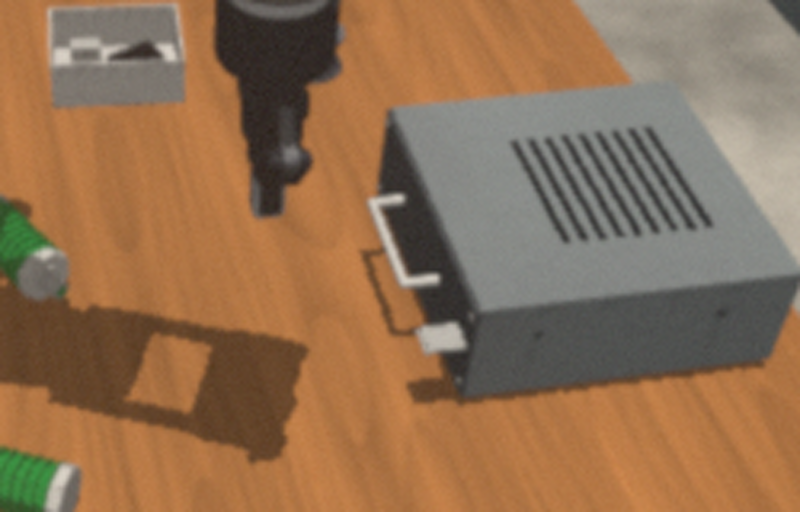

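The panel is shut on the case mouth, the lever is up and the arm is clear. The large spool difference is the arm covering it, and one green load lies in the arm's shadow; both showed unmoved in side11 and scene11.

```bash
python3 -c "
from station import workorder
print(workorder.sign_off())"
```

```text
the job is handed in; nothing more can be done
None
```

The dummy load is put away in the drawer, the drawer is fully home, and I handed the job in at about 28 s of the 58 s allowed.

- **Load:** I laid it in the V-cradle with its connector towards the panel and pushed it back until it stopped moving and the force rose. After letting go, the wrist camera showed it level, with the plain end at the stop plate. I did not see it again once the drawer was shut, but the drawer was moved gently and the load was still at the stop early in the travel.
- **Drawer:** I pressed the lever to its stop (up to 25 N, then eased to about 14 N) before starting the drawer. I kept it pressed all the way in, and the last millimetres went at about 8 mm/s.
- **Last checks:** The panel edge showed 0.1996 m of travel, within the cameras' accuracy of the full 0.200 m. A 17 N nudge on the panel moved nothing, so I take it as fully home. The lever is up and the arm is clear.
- **Bystanders:** The tin, the meter and three of the green look-alikes matched their first pictures. The final comparison did not match for the spool, which was behind the arm, or for one green look-alike near the arm's shadow. Both were in their original places in pictures taken just before.

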